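Clamp the support post in the collet base of the microscope bench

TASK

Take the steel support post with the black cap out of its rack and set it gently into the collet base, foot first, until it stands fully home on the bottom. Then turn the collet nut clockwise by its crank until you feel the jaws take a firm grip on the post, without over-tightening, and let go; leave the rest of the bench undisturbed.

Things in the scene. Friction and masses are not known exactly. Their poses are not given: they have to be found in the camera images.
- post_cap (a point): Centre of the black cap of the loose post: the place to grip it. The cap is an upright cylinder, 24 mm in diameter and 24 mm high, on top of a bright steel shank 12 mm in diameter and 78 mm long; the post is 102 mm tall, about 0.16 kg. The foot lies 90 mm below this point. z runs up along the post.
- post_foot (a point): Centre of the underside of the post's foot (the edge of the foot is bevelled 2 mm). At the start the post stands upright in the middle hole of a fixed grey plastic rack with three holes in a row (70 x 130 mm, 34 mm high), 28 mm deep in it with about 1 mm of play all round; lift it straight up.
- nut_mouth (a point): Centre of the mouth, on top of the round knurled steel nut (42 mm in diameter, 20 mm high) of the fixed collet base, 71 mm above the bench, axis vertical. A funnel, 20 mm wide at the top, narrows in 5 mm to a bore 14 mm wide: 1 mm of play all round a 12 mm shank. The bottom lies 57 mm below this point; with the post fully home its cap's centre stands 33 mm above this point.
- collet_seat (a point): Centre of the bottom of the collet's bore, on which the post's foot must rest; 14 mm above the bench. z up.
- seat: The steel bottom of the collet's bore; its top is collet_seat. It is damaged by more than 30 N (a drop or a hard push).
- crank_grip (a point): Where to hold the crank handle: an upright black pin, 12 mm in diameter, fixed to the nut's 8 mm steel arm, 70 mm from the nut's axis (the vertical through nut_mouth). This point is 88 mm above the bench, the pin's top 102 mm, the arm's top under the pin 65 mm. x of this frame points outwards along the arm. The pin does not spin on its own, but fingers may slide round it.
- nut: The nut with its crank. Clockwise from above closes the jaws. It starts at an unknown place of its thread: 0.5 to 1.5 rad of easy turning (drag 2.6 N at the pin, up to 5 N felt where fingers rub round it), then the jaws touch the post and drag climbs by 1 to 2 N each 0.05 rad: 6 to 9 N is a firm grip, from 11 N the jaws mark the post. It stays where left, springing back a little.
- jaw0: One of three small steel collet jaws, hidden inside the base under the nut, that close evenly on the shank as the nut turns. Origin on the collet's axis, 40 mm above the bench.
- jaw1: The second jaw, as jaw0.
- jaw2: The third jaw, as jaw0.
- objective_mid (a point): Centre of a brass microscope objective, 28 mm in diameter, 44 mm high, that stands loose on the bench. Leave it alone.
- slide_box_mid (a point): Centre of a loose grey slide box, 90 x 60 x 32 mm. Leave it alone.
- jar_mid (a point): Centre of a loose amber jar with a white lid, 44 mm in diameter, 60 mm high. Leave it alone.

How it is judged:
On the way, in this order (a step that is already met when the one before it is completed fails the run):
1. the post stands fully home in the collet (z of post_foot in the frame of collet_seat below 0.0025 m and horizontal distance between post_foot and collet_seat below 0.004 m and angle between post_foot's own z axis and vertical below 0.1 rad), for 0.2 s.
2. all three jaws grip the post (contact force between each of jaw0, jaw1, jaw2 and post above 6 N), for 0.2 s.
At the end, for the whole second after the job is handed in: The post stands still and upright (within 0.05 rad) in the collet, its foot within 2.5 mm of the bottom and 3 mm of the axis, and each of the three jaws holds it with more than 6 N after the robot has let go (all of step 2 and z of post_foot in the frame of collet_seat below 0.0025 m and horizontal distance between post_foot and collet_seat below 0.003 m and angle between post_foot's own z axis and vertical below 0.05 rad and linear speed of post below 0.02 m/s); the robot touches nothing.
It fails at once if the nut was over-tightened: a jaw pressed the post with more than 50 N (contact force between any of jaw0, jaw1, jaw2 and post above 50 N).
It fails at once if the post was dropped or rammed onto the bottom (more than 30 N) (contact force between seat and post above 30 N).
It fails at once if a bystander was moved by more than 30 mm (distance of any of objective_mid, slide_box_mid, jar_mid from where it was at the start of the episode above 0.03 m).
It also fails if it takes over 72 s, if anything falls off the work surface, if the arm or the gripper's body presses on something with over 40 N, if the wrist force passes 120 N, or if a joint passes its speed limit or range.

ROBOT

A 6-joint arm with a two-finger parallel gripper is mounted at the origin on the work surface. World frame = base frame: x ahead of the robot, y to its left, z up, the work surface at z = 0. Lengths are in m, angles in rad, forces in N, time in s.
With the tool pointing down it reaches from about 0.2 to 0.875 m from the base axis. Payload 3.4 kg.
Tool frame: the origin (TCP) lies between the finger pads; the fingertips stand 25 mm ahead of it and the grasp point (between the pads) lies 6 mm ahead of it (r.nose_length is the z of the fingertips in the tool frame, in m); z points along the fingers, y is the line along which they close (so a half turn about z gives the same grasp; the last joint's range is limited). The gripper opens to 94 mm and grips with 3 to 60 N. Pads are 16 mm wide; open, the fingers measure 119 mm over their backs; the gripper's body (75 mm by 177 mm) begins 78 mm behind the grasp point.
Start: joints at [-1.387, 0.276, 1.505, -0, 1.361, -0.121], TCP at [0.173, -0.549, 0.23] pointing down, gripper open.
Joint ranges: [-2.89, 2.89], [-0.75, 2.08], [0.22, 2.7], [-1.18, 4.32], [0.11, 2.71], [-2.7, 2.7]. Speed limits (rad/s): [2.57, 2.57, 3.14, 3.14, 3.14, 3.14].

INTERFACE

Orientations are given as a unit quaternion [w, x, y, z].
In Python, from plant import r, gripper_to, inverse_kinematics, vision, models, telemetry gives the robot as it stands. Calls block until the motion is done:
- r.move_to(position, orientation): joint-space move of the TCP to a pose.
- r.move_l(position, rot=None, vel=0.15, guard=None): straight line of the TCP; rot=None keeps the orientation; vel is the mean speed in m/s. With guard (N) it stops when the force on the tool has changed by that much, and returns True; else False.
- r.movej(angles): joint-space move.
- gripper_to(opening, f_grip=None): finger opening in m; f_grip is the grip in N (None keeps the last); returns when the fingers have stopped.
- r.hold(seconds).
- inverse_kinematics(position, orientation): joint angles nearest the present ones, or None.
- vision.snapshot(name): name is "scene" or "top" or "wrist"; returns the picture (384x512x3 uint8, red, green, blue); there is no depth.
- vision.get_calibration(name): a dict with "fx", "fy", "cx", "cy" (pixels), "D" ([k1, k2, p1, p2, k3] as OpenCV has them; the pictures are not rectified), "position" and "orientation" of the camera in the world. Camera axes: x right, y down, z forward; pixel columns grow to the right and rows downward; lengths in m; the calibration is good to about 2 mm. A picture is of the moment at which its call begins: read the wrist's pose just before it. get_calibration takes no time and is no camera call; for the wrist camera it gives the pose at the moment of the call.
A pose or a line that the arm cannot do raises r.PlanningError and nothing moves.
- r.sign_off(): hands the job in; it is judged then, once.
Trained networks look in the newest picture that a camera, given by its name, has taken for a name from the list of things; names that differ only in an ending like _2 or _b are one class to them, and where a whole thing is asked for, a point or a joint stands for the part that bears it (a point fixed in the world has none). Each returns a list of dicts, best first, with "score" (0 to 1); they miss things now and then, are a little off and sometimes report something else, mostly with a low value. They report only what shows in the picture. A call takes as long as a camera call.
- models.boxes_of(thing, camera): "at" ([x, y, z] in m, in world coordinates, good to about 4 mm: the middle of the surface that is visible of it).
- models.regions_of(thing, camera): "pixels" (384x512 bool, what is visible of it).
- models.mark_of(thing, camera): "at" ([x, y, z] in m, in world coordinates, good to about 4 mm: a listed point, or the origin of a listed thing).
Readings, each from a call of its own:
- telemetry.current_t(): time.
- telemetry.current_joints(): joint angles.
- telemetry.current_dq(): joint speeds.
- telemetry.current_joint_efforts(): joint torques, N m.
- telemetry.current_ee_pos(): TCP position.
- telemetry.current_tool_rot(): TCP orientation.
- telemetry.current_wrist_force(): force on the tool from outside, world axes, zero at the start.
- telemetry.current_torque(): the same for the moment, N m.
- telemetry.current_opening(): finger opening in m.
- telemetry.current_finger_force(): force on a finger pad.
Only numpy, scipy, OpenCV 4.12 (cv2) and the standard library are available. Lean on these libraries where they do the work, as an engineer would, in place of code of your own. Each camera call takes 0.05 s, during which the arm holds its last target. There are 200 camera calls.

## Working session

There is one attempt and no reset: what is moved stays moved. The work goes in short steps, each a Python script; the robot and the scene stay as the last script left them, time stands still between calls to the robot, and variables do not carry over. Pictures are saved under pics/ and viewed, at most 10 in all, crops included, and the job is handed in when it is done.

```bash
ls; mkdir -p pics
python3 - <<'E'
from plant import r, vision, models, telemetry
import cv2,numpy as np
for c in ["scene","top"]:
    im=vision.snapshot(c); cv2.imwrite(f"pics/{c}0.png",im[:,:,::-1])
    k=vision.get_calibration(c); print(c,{a:np.round(b,3).tolist() for a,b in k.items()})
    for t in ["post_cap","nut_mouth","crank_grip","objective_mid","slide_box_mid","jar_mid"]:
        print(t,[(np.round(d["at"],4).tolist(),round(d["score"],2)) for d in models.mark_of(t,c)[:2]])
print(telemetry.current_t(), telemetry.current_tool_rot())
a=cv2.imread("pics/scene0.png");b=cv2.imread("pics/top0.png")
cv2.imwrite("pics/both.png",cv2.resize(np.vstack([a,b]),(450,600*450//400))[:600] if 0 else cv2.resize(np.hstack([a,b]),(800,300)))
E
```

```text
pics
scene {'fx': 451.981, 'fy': 451.981, 'cx': 245.994, 'cy': 183.146, 'D': [0.028, 0.0, 0.0, 0.0, 0.0], 'position': [0.902, -0.309, 0.809], 'orientation': [-0.294, 0.892, 0.329, -0.101]}
post_cap [([0.4949, 0.1785, 0.0956], 0.63), ([0.4877, 0.3401, 0.0168], 0.53)]
nut_mouth [([0.4877, -0.1955, 0.0676], 0.66)]
crank_grip [([0.4949, -0.1168, 0.0865], 0.72)]
objective_mid [([0.368, -0.0159, 0.0237], 0.67), ([0.4787, -0.1923, 0.0506], 0.49)]
slide_box_mid [([0.4874, 0.3378, 0.0197], 0.82)]
jar_mid [([0.7343, 0.0395, 0.0316], 0.61)]
top {'fx': 379.83, 'fy': 379.83, 'cx': 253.525, 'cy': 184.228, 'D': [-0.11, 0.0, 0.0, 0.0, 0.0], 'position': [0.355, 0.088, 0.917], 'orientation': [-0.089, 0.733, -0.67, 0.078]}
post_cap [([0.483, -0.1873, 0.0703], 0.7), ([0.4899, 0.1843, 0.0978], 0.42)]
nut_mouth [([0.4839, -0.1882, 0.0696], 0.82)]
crank_grip [([0.4892, -0.1207, 0.0865], 0.95)]
objective_mid [([0.3668, -0.0157, 0.022], 0.52)]
slide_box_mid [([0.4885, 0.3358, 0.017], 0.59)]
jar_mid []
0.7 [9.02014905e-05 9.88404791e-01 1.51841893e-01 1.61389902e-06]
```

View picture.

View pics/both.png

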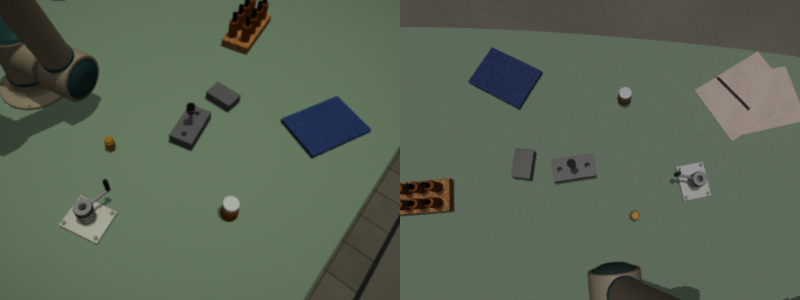

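```bash
cat > h.py <<'E'
from plant import r, gripper_to, inverse_kinematics, vision, models, telemetry
import cv2,numpy as np
from scipy.spatial.transform import Rotation as R
def q(yaw): # tool down, tool y axis at angle yaw
    h=(yaw+np.pi/2)/2; return [0,np.cos(h),np.sin(h),0]
def camR(k):
    w,x,y,z=k["orientation"]; return R.from_quat([x,y,z,w]).as_matrix()
def K(k): return np.array([[k["fx"],0,k["cx"]],[0,k["fy"],k["cy"]],[0,0,1]])
def back(k,uv,z):
    n=cv2.undistortPoints(np.array([[uv]],float),K(k),np.array(k["D"]))[0,0]
    d=camR(k)@[n[0],n[1],1]; p=np.array(k["position"]); return p+d*(z-p[2])/d[2]
def proj(k,P):
    M=camR(k).T; t=-M@np.array(k["position"])
    return cv2.projectPoints(np.array([P],float),cv2.Rodrigues(M)[0],t,K(k),np.array(k["D"]))[0][0,0]
E
python3 - <<'E'
from h import *
def look(name,x,y,things):
    r.move_to([x,y,0.30],q(0)); k=vision.get_calibration("wrist"); im=vision.snapshot("wrist")
    cv2.imwrite(f"pics/{name}.png",im[:,:,::-1])
    print(name,telemetry.current_ee_pos(),np.round(k["position"],4),np.round(camR(k),3).tolist(),k["fx"])
    for t,z in things:
        print(t,[(np.round(d["at"],4).tolist(),round(d["score"],2)) for d in models.mark_of(t,"wrist")[:2]])
    np.save(f"pics/{name}.npy",k,allow_pickle=True)
look("w_nut",0.46,-0.19,[("nut_mouth",0),("crank_grip",0)])
look("w_post",0.465,0.18,[("post_cap",0)])
print(telemetry.current_t())
a=cv2.imread("pics/w_nut.png");b=cv2.imread("pics/w_post.png")
cv2.imwrite("pics/w.png",cv2.resize(np.hstack([a,b]),(800,300)))
E
```

```text
w_nut [ 0.45973991 -0.19093279  0.29971921] [ 0.4598 -0.1097  0.454 ] [[1.0, -0.002, -0.0], [-0.002, -0.96, -0.278], [0.0, 0.278, -0.96]] 316.95895588256855
nut_mouth [([0.4853, -0.1912, 0.0718], 0.85), ([0.3637, -0.0131, 0.0212], 0.26)]
crank_grip [([0.4898, -0.118, 0.0866], 0.55)]
w_post [0.46545688 0.17895066 0.29997304] [0.4652 0.2604 0.4541] [[1.0, -0.002, 0.0], [-0.002, -0.96, -0.279], [0.001, 0.279, -0.96]] 316.95895588256855
post_cap [([0.4899, 0.1792, 0.0963], 0.96)]
4.0333
```

View pics/w.png

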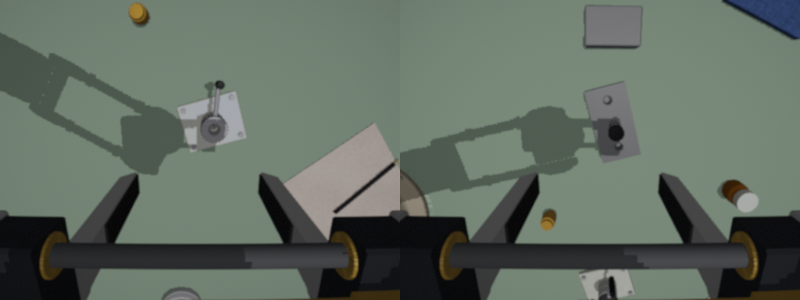

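Run:
```python
from h import *
x,y=0.4905,0.1795
r.move_to([x,y,0.16],q(0)); r.move_l([x,y,0.102],vel=0.08)
gripper_to(0.0,30); print(telemetry.current_opening(),telemetry.current_wrist_force(),telemetry.current_ee_pos())
r.move_l([x,y,0.16],vel=0.06)
print(telemetry.current_opening(),telemetry.current_wrist_force(),telemetry.current_finger_force())
r.move_l([x,y,0.26],vel=0.15)
r.move_to([0.485,-0.25,0.26],q(0)); r.hold(0.3)
k=vision.get_calibration("wrist"); im=vision.snapshot("wrist"); p=telemetry.current_ee_pos()
np.save("pics/k2.npy",k,allow_pickle=True);cv2.imwrite("pics/raw2.png",im[:,:,::-1])
print(p, proj(k,[0.485,-0.19,0.071]),proj(k,p+[0,0,-.006]),proj(k,p+[0,0,-.096]),telemetry.current_t())
for t in ["nut_mouth","crank_grip","post_foot","post_cap"]:
    print(t,[(np.round(d["at"],4).tolist(),round(d["score"],2)) for d in models.mark_of(t,"wrist")[:2]])
cv2.imwrite("pics/c2.png",cv2.resize(im[40:270,180:320,::-1],None,fx=2.6,fy=2.6,interpolation=cv2.INTER_CUBIC))
```

```text
0.02358393123387812 [0.48175788 0.97364781 0.07105653] [0.49053346 0.1795185  0.10198861]
0.02397009339095562 [-0.33673816 -0.75953624 -2.42548311] 29.999673664569855
[ 0.48520182 -0.24946038  0.26007705] [253.87187318 118.74347776] [254.20462364 248.99255205] [254.09176138 199.14879871] 10.4833
nut_mouth [([0.487, -0.1909, 0.0722], 0.82)]
crank_grip [([0.4896, -0.1206, 0.0886], 0.7)]
post_foot [([0.4846, -0.2472, 0.1627], 0.92)]
post_cap [([0.4872, -0.2502, 0.2568], 0.59)]
```

View pics/c2.png

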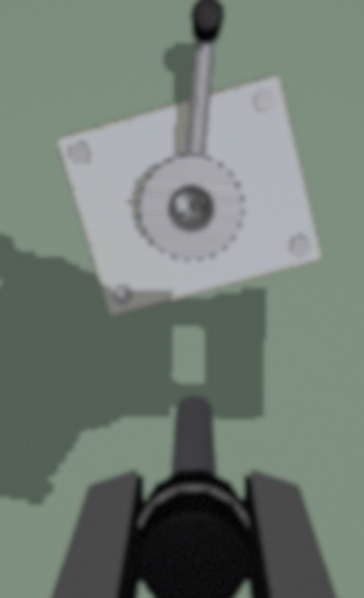

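Run:
```python
from h import *
k=np.load("pics/k2.npy",allow_pickle=True).item(); im=cv2.imread("pics/raw2.png")
print("mouth",back(k,(252.96,119.7),.071))
g=cv2.resize(cv2.cvtColor(im,cv2.COLOR_BGR2GRAY)[90:150,220:290],None,fx=8,fy=8,interpolation=cv2.INTER_CUBIC)
for lo,hi in[(50,95),(150,190)]:
    c=cv2.HoughCircles(cv2.GaussianBlur(g,(9,9),2),cv2.HOUGH_GRADIENT,1.5,400,param1=80,param2=20,minRadius=lo,maxRadius=hi)
    if c is not None:
        c=c[0,0]; uv=((c[0]+.5)/8-.5+220,(c[1]+.5)/8-.5+90); print(c,uv,back(k,uv,.071))
# pin top crop centre (207,~8..35)
print("pin top?",back(k,((207.5)/2.6-.5+180,(12)/2.6-.5+40),.102))
```

```text
mouth [ 0.48403156 -0.19099852  0.071     ]
pin top? [ 0.48993437 -0.12097537  0.102     ]
```

Run:
```python
from h import *
x,y=0.4843,-0.191
r.move_l([x,y,0.26]); r.move_l([x,y,0.175],vel=0.1); r.hold(.2)
f0=np.array(telemetry.current_wrist_force())
for z,v in [(0.155,.03),(0.116,.04),(0.1085,.015)]:
    s=r.move_l([x,y,z],vel=v,guard=5)
    print(z,s,np.round(telemetry.current_ee_pos(),4),np.round(telemetry.current_wrist_force()-f0,2),np.round(telemetry.current_torque(),2))
    if s: break
print(telemetry.current_t(),telemetry.current_opening())
```

```text
0.155 False [ 0.4844 -0.1911  0.155 ] [-0.07 -0.72  0.68] [-0.15  0.01 -0.07]
0.116 False [ 0.4843 -0.1911  0.1161] [ 0.76 -1.26  1.13] [-0.26  0.03  0.02]
0.1085 True [ 0.4845 -0.1913  0.1099] [0.46 0.58 7.98] [-0.08 -0.04 -0.  ]
14.8167 0.023498801037410103
```

Run:
```python
from h import *
c=np.array([0.4844,-0.1911])
gripper_to(0.05); r.move_l([*c,0.19],vel=0.12)
a=np.arctan2(.0701,.0057); P=lambda a,z:[*(c+.07*np.array([np.cos(a),np.sin(a)])),z]
z=0.0955
r.move_to(P(a,0.19),q(a-np.pi/2)); r.move_l(P(a,0.135),vel=.1); r.hold(.2)
f0=np.array(telemetry.current_wrist_force())
s=r.move_l(P(a,z),vel=.06,guard=6); print("contact",s)
gripper_to(0.0,25); print("open",telemetry.current_opening(),np.round(telemetry.current_wrist_force()-f0,2),telemetry.current_t())
r.move_l(P(a,z)); st=.06; tot=0
while tot<2.0:
    a-=st; tot+=st
    r.move_l(P(a,z),q(a-np.pi/2),vel=.035); 
    D=[];
    for i in range(3):
        f=np.array(telemetry.current_wrist_force())-f0; D.append([-(f[0]*np.sin(a)-f[1]*np.cos(a)),f[0]*np.cos(a)+f[1]*np.sin(a),f[2]]); r.hold(.02)
    d,ra,fz=np.mean(D,0); p=telemetry.current_ee_pos(); print(round(tot,2),np.round([d,ra,fz],1),round(float(np.arctan2(p[1]-c[1],p[0]-c[0])-a),3))
    if d>7.0 or abs(ra)>15: break
    st=.06 if d<4 else .02
print(telemetry.current_t(),telemetry.current_opening())
```

```text
contact False
open 0.011224411678818862 [-0.01  1.54 -0.55] 19.025
0.06 [1.7 0.8 1.1] 0.004
0.12 [1.4 0.4 0.6] 0.002
0.18 [1.7 0.5 1.5] 0.0
0.24 [1.9 0.3 0.6] -0.0
0.3 [ 2.  -0.5  0.5] -0.0
0.36 [1.9 0.  0.5] -0.001
0.42 [1.7 0.2 0.7] -0.0
0.48 [ 2.  -0.4  0.5] -0.0
0.54 [ 1.8 -1.  -0.2] -0.0
0.6 [ 2.3 -1.1 -0.5] 0.0
0.66 [ 2.  -1.1 -0. ] 0.0
0.72 [ 1.4 -1.6  0.1] 0.0
0.78 [ 1.9 -1.6  0.4] 0.001
0.84 [ 2.  -2.   0.1] 0.001
0.9 [ 1.7 -2.5  0. ] 0.001
0.96 [ 1.8 -3.4 -0.2] 0.002
1.02 [ 1.7 -3.1 -0.3] 0.001
1.08 [ 1.8 -3.  -0.6] 0.001
1.14 [ 1.9 -3.7 -0.6] 0.002
1.2 [ 1.1 -4.  -0.7] 0.001
1.26 [ 2.2 -4.  -0.3] 0.002
1.32 [ 2.2 -4.  -0.3] 0.005
1.38 [ 3.8 -3.5 -0.3] 0.008
1.44 [ 4.2 -4.6 -0. ] 0.012
1.46 [ 6.  -4.4  0.5] 0.018
1.48 [ 5.3 -4.4  0.1] 0.022
1.5 [ 5.8 -4.2  0.4] 0.024
1.52 [ 6.7 -4.   0. ] 0.027
1.54 [ 6.8 -4.3 -0.1] 0.029
1.56 [ 7.4 -4.1  0.8] 0.032
28.675 0.011090139757492458
```

Run:
```python
from h import *
c=np.array([0.4844,-0.1911]); z=.0955
p=np.array(telemetry.current_ee_pos()); a=np.arctan2(p[1]-c[1],p[0]-c[0])
f=np.array(telemetry.current_wrist_force()); print(a,f)
r.move_l([*(c+.07*np.array([np.cos(a),np.sin(a)])),z],vel=.02); print(telemetry.current_wrist_force())
gripper_to(0.035); p=np.array(telemetry.current_ee_pos())
r.move_l([p[0],p[1],0.2],vel=.12); r.move_l([0.46,-0.25,.28]); r.hold(.3)
k=vision.get_calibration("wrist"); im=vision.snapshot("wrist")
m=models.mark_of("crank_grip","wrist")[:1]; m2=models.mark_of("post_cap","wrist")[:1]; print(m,m2)
u,v=proj(k,[*c,.1]).astype(int); print(u,v,telemetry.current_wrist_force(),telemetry.current_t())
cv2.imwrite("pics/end.png",cv2.resize(im[max(0,v-90):v+90,max(0,u-90):u+110,::-1],None,fx=3,fy=3,interpolation=cv2.INTER_CUBIC))
```

```text
-0.03833215580683248 [-3.18343709  8.10003559  0.77594422]
[-3.95395936  4.05485577  0.2965325 ]
[{'at': [0.5534, -0.1821, 0.0856], 'score': 0.94}] [{'at': [0.4841, -0.1937, 0.1039], 'score': 0.7}]
197 156 [0.43531611 0.292874   0.59949651] 32.0417
```

View pics/end.png

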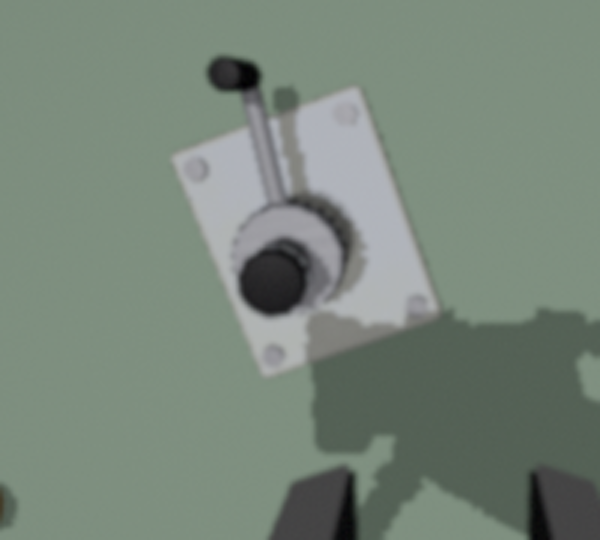

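Run:
```python
from h import *
c=np.array([0.4844,-0.1911]); k=vision.get_calibration("wrist")
for n,uv,z in [("pintop",(224,73),.102),("pinbase",(246,78),.065),("armin",(276,202),.061),("nut",(288,257),.071),("cap",(270,283),.116)]:
    P=back(k,(107+(uv[0]+.5)/3-.5,66+(uv[1]+.5)/3-.5),z); d=P[:2]-c; print(n,P.round(4),np.arctan2(d[1],d[0]).round(3),np.hypot(*d).round(4))
```

```text
pintop [ 0.5537 -0.1831  0.102 ] 0.115 0.0698
pinbase [ 0.5528 -0.183   0.065 ] 0.118 0.0688
armin [ 0.5059 -0.1882  0.061 ] 0.136 0.0217
nut [ 0.4856 -0.1921  0.071 ] -0.721 0.0016
cap [ 0.484  -0.1929  0.116 ] -1.769 0.0018
```

```bash
cat > turn.py <<'E'
from h import *
c=np.array([0.4847,-0.1915]); z=.0955
P=lambda a,z:[*(c+.07*np.array([np.cos(a),np.sin(a)])),z]
def F(a,f0,n=4):
    D=[]
    for i in range(n):
        f=np.array(telemetry.current_wrist_force())-f0; D.append([-(f[0]*np.sin(a)-f[1]*np.cos(a)),f[0]*np.cos(a)+f[1]*np.sin(a)]); r.hold(.02)
    return np.round(np.mean(D,0),1)
def ang():
    p=telemetry.current_ee_pos(); return round(float(np.arctan2(p[1]-c[1],p[0]-c[0])),3)
E
python3 - <<'E'
from turn import *
a=0.12
r.move_l([*P(a,.2)],q(a-np.pi/2)); r.move_l(P(a,.135),vel=.1); r.hold(.2)
f0=np.array(telemetry.current_wrist_force()); print("contact",r.move_l(P(a,z),vel=.06,guard=6))
gripper_to(0,25); print("gripped",ang(),F(a,f0)); 
for i in range(16):
    a-=.015; r.move_l(P(a,z),q(a-np.pi/2),vel=.02); d=F(a,f0); print(round(a,3),d,ang())
    if d[0]>6: break
np.save("f0.npy",f0); print(telemetry.current_t())
E
```

```text
contact False
gripped 0.128 [1.8 1. ]
0.105 [4.9 1.4] 0.119
0.09 [4.1 1.7] 0.104
0.075 [4.4 2. ] 0.091
0.06 [4.8 1.7] 0.077
0.045 [5.4 1.6] 0.063
0.03 [5.9 1.8] 0.05
0.015 [5.5 2.3] 0.037
0.0 [6.3 1.7] 0.024
38.0333
```

Run:
```python
from turn import *
f0=np.load("f0.npy"); a=0.0
for i in range(8):
    a-=.015; r.move_l(P(a,z),q(a-np.pi/2),vel=.02); d=F(a,f0); print(round(a,3),d,ang())
    if d[0]>6.9: break
print("unwind")
for i in range(30):
    a+=.008; r.move_l(P(a,z),q(a-np.pi/2),vel=.01); d=F(a,f0,3); print(round(a,3),d,ang())
    if d[0]<0.4: break
print(telemetry.current_t())
```

```text
-0.015 [6.1 1.8] 0.01
-0.03 [6.4 1.7] -0.003
-0.045 [7.2 1.6] -0.016
unwind
-0.037 [6.  1.6] -0.015
-0.029 [4.9 1.5] -0.014
-0.021 [5.1 1.7] -0.011
-0.013 [5.3 1.5] -0.007
-0.005 [4.  2.1] -0.002
0.003 [4.3 2.2] 0.003
0.011 [4.  1.9] 0.01
0.019 [3.7 2.3] 0.017
0.027 [3.4 2.6] 0.026
0.035 [2.8 3.4] 0.034
0.043 [2.5 3.5] 0.041
0.051 [2.5 4.1] 0.05
0.059 [2.7 3.8] 0.058
0.067 [2.  3.9] 0.066
0.075 [1.8 4.3] 0.074
0.083 [2.1 5.4] 0.082
0.091 [1.7 4.9] 0.09
0.099 [1.3 5.3] 0.098
0.107 [1.  5.4] 0.106
0.115 [1.3 4.8] 0.113
0.123 [1.1 5.7] 0.121
0.131 [0.3 5.4] 0.129
45.5833
```

Run:
```python
from turn import *
f0=np.load("f0.npy"); a=0.131
for a in (.115,.1,.085): r.move_l(P(a,z),q(a-np.pi/2),vel=.02)
print(F(a,f0),ang())
for i in range(8):
    a+=.008; r.move_l(P(a,z),q(a-np.pi/2),vel=.01); d=F(a,f0,3); print(round(a,3),d,ang())
    if d[0]<1: break
gripper_to(.035); r.hold(.2); p=telemetry.current_ee_pos(); print(ang())
r.move_l([p[0],p[1],0.2],vel=.12); r.move_l([0.46,-0.25,.28]); r.hold(.3)
k=vision.get_calibration("wrist"); im=vision.snapshot("wrist")
u,v=proj(k,[.4844,-.1911,.1]).astype(int); print(u,v,models.mark_of("crank_grip","wrist")[:1],telemetry.current_t())
cv2.imwrite("pics/end2.png",cv2.resize(im[max(0,v-90):v+90,max(0,u-90):u+110,::-1],None,fx=3,fy=3,interpolation=cv2.INTER_CUBIC))
```

```text
[4.2 5.5] 0.106
0.093 [2.8 6. ] 0.106
0.101 [1.9 5.7] 0.108
0.109 [1.7 5.8] 0.111
0.117 [0.8 5.6] 0.118
0.117
201 146 [{'at': [0.5529, -0.18, 0.0884], 'score': 0.69}] 50.8833
```

View pics/end2.png

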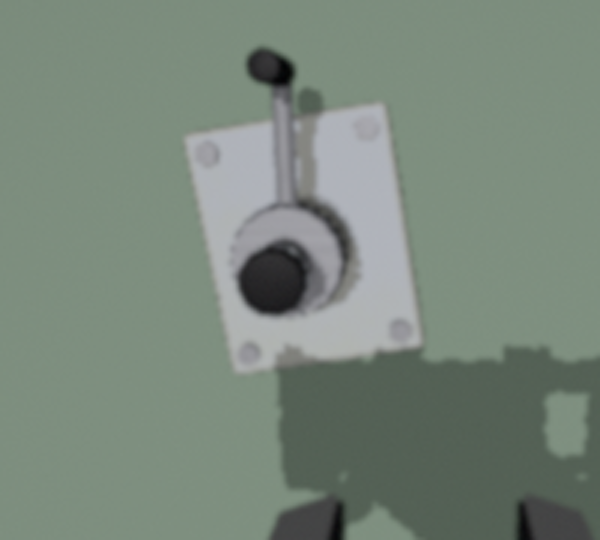

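The post stands upright in the nut (cap at crop 272,281). The crank pin (270,66) is clear of the gripper, and the nut stayed where I released it.

```bash
python3 -c "
from plant import r
print(r.sign_off())"
```

```text
the job is handed in; nothing more can be done
None
```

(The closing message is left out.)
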